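Pull a filter slide from the plate reader and hold it to the light

TASK

Lift open the flap with the bow handle on top of the plate reader until it stands up by itself, then draw the filter slide with the yellow grip up out of its slot, leaving the blue one seated and the other things on the bench where they are. Hold the yellow slide upright in front of the lit viewing panel so that I can check its two windows against the light: broad face square to the panel, windows in front of the middle of the lit area, about a hand's breadth (6 to 10 cm) from it, not touching it. Finish while still holding the slide steady there, with the flap left standing open.

Things in the scene. Friction and masses are not known exactly. Their poses are not given: they have to be found in the camera images.
- reader: microplate reader, white and dark grey box, fixed, 370 deep (x) x 300 wide (y) x 150 mm high. Origin: centre of its underside on the bench; z up, its front (towards the robot) faces its own -x. At the front a 51 mm deep dark nose is only 97 mm high. In the top behind the nose is an open filter bay under the hinged flap
- bay (a point): centre of the bay floor, 108 mm above the bench, axes as the reader's. The bay reaches 47 mm either way in x, 70 mm in y, and is 42 mm deep. Two upright slots 64 mm deep are cut in its floor at x = -3, y = +26 and -26 mm. A slide stands in each, its thickness along y, its grip reaching 34 mm above the floor (5 mm under the shut flap), with 36 mm or more free at each face of a grip
- flap (a joint): flap angle in rad: 0 shut (flat with the deck), 1.57 upright, 1.9 stop. Grey plate 96 x 138 x 6 mm hinged on its rear edge; starts at 0 to 0.2. The bow handle on its front edge is a round bar, 10 mm diameter, along y, 62 mm clear between its arms, 32 mm clear between bar and plate edge. Stiff hinge: stays at any angle it is left at; 2 to 3 N at the bar moves it
- flap_bar (a point): middle of the bar of the flap's bow handle, moving with the flap, 133 mm from the hinge axis; with the flap shut 149 mm above the bench, 52 mm above the nose
- flap_hinge (a point): middle of the flap's hinge axis, fixed on the reader, 149 mm above the bench; the axis runs along the reader's y. At flap angle a the bar is 133 cos(a) mm from here towards the reader's -x and 133 sin(a) mm higher
- slide_yellow: slide with the YELLOW grip, the one wanted, about 90 g: upright plate 98 tall, 8 mm thick (its y); black frame 40 wide (x), 70 tall with two round amber windows 22 mm across, 22 and 52 mm above its lower end, topped by the grip, 30 wide, 28 tall. Origin: centre of its lower end; z up. Starts in either slot, lower end 44 mm above the bench, 1.5 mm loose, and is free after 64 mm straight up
- yellow_windows (a point): point midway between the two windows of the yellow slide, 37 mm above its lower end, mid thickness
- yellow_grip (a point): centre of the yellow grip, 84 mm above the slide's lower end
- slide_blue: filter slide with the BLUE grip and green windows, otherwise the same; it stays in the other slot
- panel: lit viewing panel, fixed: upright white slab 230 wide (its y), 16 mm thick, 22 to 202 mm above the bench, on a grey foot 200 wide, 12 mm high, that reaches 43 mm out in front of the lit face. Origin: on the bench under the lit face, which lies in the plane x = 0 and looks towards the panel's own -x
- panel_lit (a point): centre of the bright lit area (200 mm wide, 150 mm high) on the panel's front face, 112 mm above the bench
- bottle_a: clear 250 ml bottle with blue screw cap, 70 mm diameter, 142 mm tall, a bystander; origin at the centre of its underside
- bottle_b: a second such bottle, a bystander; origin at the centre of its underside
- microplate: white 96-well plate, 86 x 128 x 14 mm, lying on the bench, a bystander; origin at the centre of its underside
- tip_box: blue pipette tip box with clear lid, 85 x 120 x 70 mm, a bystander; origin at the centre of its underside
- slide_case: dark open storage case for slides, 75 x 130 x 34 mm, empty, a bystander; origin at the centre of its underside
- wash_bottle: white squeeze bottle with red cap and thin spout, 68 mm diameter, 205 mm tall, a bystander; origin at the centre of its underside
There are look-alikes about, which are no part of the job. Leave any purple look-alike of the panel alone.

How it is judged:
On the way, in this order (a step that is already met when the one before it is completed fails the run):
1. the flap is lifted until it stands open (past 75 degrees), both slides still in their slots (value of joint flap above 1.31 rad and z of slide_yellow in the frame of reader below 0.08 m), for 0.2 s.
2. the yellow slide is drawn up, its lower end clear above the deck of the reader, in the gripper (z of slide_yellow in the frame of reader above 0.153 m and contact force between the fingers and slide_yellow above 0.5 N), for 0.2 s.
At the end, for the whole second after the job is handed in: Yellow slide held still and upright (0.2 rad), window midpoint 30-150 mm before the lit face, within 50 mm sideways and 40 mm in height of its centre, face parallel within 0.26 rad, lower end 30 mm up, touching neither panel nor reader; flap open past 1.22 rad; blue slide seated within 8 mm (x of yellow_windows in the frame of panel between -0.15 and -0.03 m and y of yellow_windows in the frame of panel between -0.05 and 0.05 m and z of yellow_windows in the frame of panel between 0.072 and 0.152 m and angle between the y axis of slide_yellow and the x axis of panel, either way round below 0.26 rad and angle between slide_yellow's own z axis and vertical below 0.2 rad and contact force between the fingers and slide_yellow above 0.5 N and contact force between slide_yellow and panel below 0.05 N and contact force between slide_yellow and reader below 0.05 N and height (world z) of slide_yellow above 0.03 m and linear speed of slide_yellow below 0.03 m/s and angular speed of slide_yellow below 0.3 rad/s and value of joint flap above 1.22 rad and z of slide_blue in the frame of reader below 0.052 m and angle between slide_blue's own z axis and vertical below 0.15 rad); the arm keeps its last pose, push and grip.
It fails at once if the blue slide is pulled up more than 20 mm out of its slot (z of slide_blue in the frame of reader above 0.064 m).
It fails at once if the yellow slide is dropped or knocked over onto the bench (height (world z) of yellow_windows below 0.055 m).
It fails at once if a bystander on the bench (bottles, microplate, tip box, slide case, wash bottle) is moved more than 30 mm or tipped (distance of any of bottle_a, bottle_b, microplate, tip_box, slide_case, wash_bottle from where it was at the start of the episode above 0.03 m or angle between any of bottle_a, bottle_b, microplate, tip_box, slide_case, wash_bottle's own z axis and vertical above 0.35 rad).
It also fails if it takes over 54 s, if anything falls off the work surface, if the arm or the gripper's body presses on something with over 40 N, if the wrist force passes 120 N, or if a joint passes its speed limit or range.

ROBOT

A 6-joint arm with a two-finger parallel gripper is mounted at the origin on the work surface. World frame = base frame: x ahead of the robot, y to its left, z up, the work surface at z = 0. Lengths are in m, angles in rad, forces in N, time in s.
With the tool pointing down it reaches from about 0.225 to 0.725 m from the base axis. Payload 3.1 kg.
Tool frame: the origin (TCP) lies at the very end of the fingers, on their centre line; the grasp point (between the pads) lies 19 mm behind it; z points along the fingers, y is the direction in which the jaws open and shut (so a half turn about z gives the same grasp; the last joint's range is limited). The gripper opens to 85 mm and grips with 20 to 120 N. Pads are 22 mm wide; open, the fingers measure 114 mm over their backs; the gripper's body (76 mm by 85 mm) begins 54 mm behind the grasp point. The pads swing forward as they close: fully open they stand 13 mm farther back than shut.
Start: joints at [1.147, 0.048, 0.099, 1.622, 0, 1.443], TCP at [0.153, 0.502, 0.231] pointing down, gripper open.
Joint ranges: [-2.91, 2.91], [-0.99, 1.94], [-1.21, 1.42], [-2.12, 2.29], [-1.49, 1.47], [-3.14, 3.14]. Speed limits (rad/s): [2.79, 2.79, 3.14, 3.14, 3.14, 3.14].

INTERFACE

Orientations are given as a rotation vector (axis times angle).
In Python, from station import env gives the robot as it stands. Calls block until the motion is done:
- env.move_to(position, orientation): joint-space move of the TCP to a pose.
- env.servo_line(position, ori=None, velocity=0.15): straight line of the TCP; ori=None keeps the orientation; velocity is the mean speed in m/s.
- env.move_j(angles): joint-space move.
- env.move_gripper(opening, grip_force=None): finger opening in m; grip_force is the grip in N (None keeps the last); returns when the fingers have stopped.
- env.sleep(seconds).
- env.solve_ik(position, orientation): joint angles nearest the present ones, or None.
- env.get_state(): the state.
- env.capture(name): name is "side" or "top"; returns (picture, depth): 400x640x3 uint8, blue, green, red; 400x640 float32, m along the optical axis (not along the pixel's ray), 0 where there is no reading.
- env.get_calibration(name): a dict with "intrinsics" (3x3 intrinsics, pixels), "extrinsics" (4x4, takes a point from camera to world coordinates). Camera axes: x right, y down, z forward; pixel columns grow to the right and rows downward; lengths in m; the calibration is good to about 2 mm. A picture is of the moment at which its call begins. get_calibration takes no time and is no camera call.
A pose or a line that the arm cannot do raises env.IKError and nothing moves.
- env.sign_off(): hands the job in, once; it reports no verdict.
Trained networks look in the newest picture that a camera, given by its name, has taken for a name from the list of things; names that differ only in an ending like _2 or _b are one class to them, and where a whole thing is asked for, a point or a joint stands for the part that bears it (a point fixed in the world has none). Each returns a list of dicts, best first, with "score" (0 to 1); they miss things now and then, are a little off and sometimes report something else, mostly with a low value. They report only what shows in the picture. A call takes as long as a camera call. They do not tell look-alikes from the thing itself.
- env.trace(label, camera): "pixels" (400x640 bool, what is visible of it) and "extent" ([left, top, right, bottom] in pixels, round what is visible of it).
- env.pinpoint(label, camera): "at" ([column, row] in pixels: a listed point, or the origin of a listed thing).
The state is a dict: "clock": time; "joint_pos": joint angles; "qd": joint speeds; "effort": joint torques, N m; "ee_pos": TCP position; "orientation": TCP orientation; "ft_force": force on the tool from outside, world axes, zero at the start; "torque": the same for the moment, N m; "finger_gap": finger opening in m.
Only numpy, scipy, OpenCV 4.12 (cv2) and the standard library are available. Lean on these libraries where they do the work, as an engineer would, in place of code of your own. Each camera call takes 0.05 s, during which the arm holds its last target.

## Working session

There is one attempt and no reset: what is moved stays moved. The work goes in short steps, each a Python script; the robot and the scene stay as the last script left them, time stands still between calls to the robot, and variables do not carry over. Pictures are saved under pics/ and viewed, and the job is handed in when it is done.

```bash
mkdir -p pics; ls; python3 - <<'E'
from station import env
import cv2,numpy as np
for n in("side","top"):
    im,d=env.capture(n); cv2.imwrite(f"pics/{n}0.png",im); np.save(f"pics/{n}0d.npy",d)
    c=env.get_calibration(n); print(n,np.round(c["intrinsics"],1).tolist(),np.round(c["extrinsics"],3).tolist())
s=env.get_state(); print({k:np.round(v,3).tolist() for k,v in s.items()})
E
```

```text
pics
side [[433.3, 0.0, 323.5], [0.0, 433.3, 201.0], [0.0, 0.0, 1.0]] [[0.973, -0.159, 0.165, 0.271], [-0.229, -0.722, 0.653, -0.74], [0.016, -0.674, -0.739, 0.953], [0.0, 0.0, 0.0, 1.0]]
top [[491.2, 0.0, 318.3], [0.0, 491.2, 193.7], [0.0, 0.0, 1.0]] [[-0.012, -0.992, 0.126, 0.312], [-1.0, 0.014, 0.021, 0.016], [-0.022, -0.126, -0.992, 1.534], [0.0, 0.0, 0.0, 1.0]]
{'clock': 0.1, 'joint_pos': [1.147, 0.049, 0.098, 1.622, -0.0, 1.443], 'qd': [-0.001, -0.001, 0.003, -0.001, -0.001, -0.0], 'effort': [0.002, -33.985, 32.094, 0.016, -0.0, 0.0], 'ee_pos': [0.153, 0.502, 0.23], 'orientation': [-0.463, -3.107, 0.003], 'ft_force': [0.818, -0.557, -0.211], 'torque': [0.007, -0.027, 0.006], 'finger_gap': 0.085}
```

View pics/side0.png

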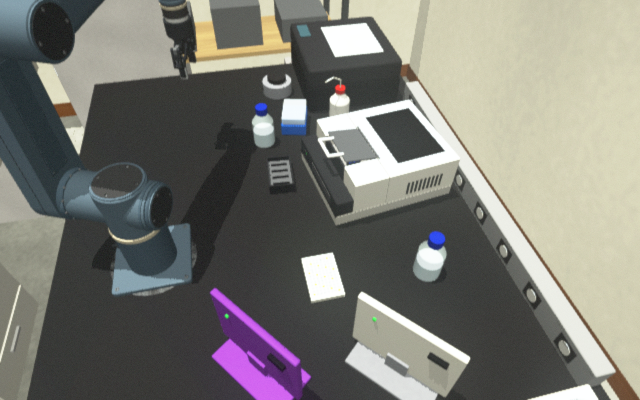

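View pics/top0.png

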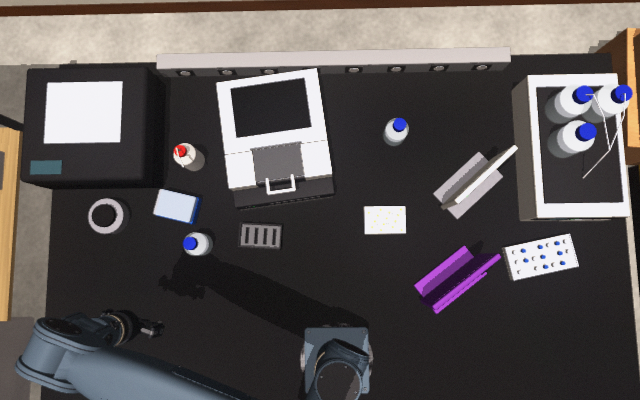

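```bash
cat > h.py <<'E'
from station import env
import cv2,numpy as np
from scipy.spatial.transform import Rotation as R
def cal(n):
    c=env.get_calibration(n); return np.array(c["intrinsics"]),np.array(c["extrinsics"])
def unproj(n,u,v,z):
    K,T=cal(n); p=np.stack([(np.asarray(u)-K[0,2])/K[0,0]*z,(np.asarray(v)-K[1,2])/K[1,1]*z,z*np.ones_like(np.asarray(u,float))],-1)
    return p@T[:3,:3].T+T[:3,3]
def ray_at(n,u,v,h):
    K,T=cal(n); d=T[:3,:3]@np.array([(u-K[0,2])/K[0,0],(v-K[1,2])/K[1,1],1]); o=T[:3,3]
    return o+d*(h-o[2])/d[2]
def proj(n,p):
    K,T=cal(n); q=(np.asarray(p)-T[:3,3])@T[:3,:3]; return q[...,:2]/q[...,2:]*[K[0,0],K[1,1]]+[K[0,2],K[1,2]]
E
python3 - <<'E'
from h import *
t=cv2.imread("pics/top0.png");s=cv2.imread("pics/side0.png")
cv2.imwrite("pics/c1.png",cv2.resize(t[130:330,400:530],None,fx=3,fy=3,interpolation=cv2.INTER_CUBIC))
a=cv2.resize(s[280:400,200:480],None,fx=2.8,fy=2.8,interpolation=cv2.INTER_CUBIC);cv2.imwrite("pics/c2.png",a)
cv2.imwrite("pics/c3.png",cv2.resize(t[60:220,200:345],None,fx=3.5,fy=3.5,interpolation=cv2.INTER_CUBIC))
cv2.imwrite("pics/c4.png",cv2.resize(s[90:230,290:470],None,fx=4,fy=4,interpolation=cv2.INTER_CUBIC))
# The task's picks
env.capture("top");env.capture("side")
for l in ["reader","bay","flap_bar","flap_hinge","slide_yellow","yellow_grip","slide_blue","panel","panel_lit"]:
  for n in("top","side"):
    print(l,n,[(np.round(r["at"],1).tolist(),round(float(r["score"]),2)) for r in env.pinpoint(l,n)])
E
```

```text
reader top [([280.1, 148.8], 0.79)]
reader side [([325.3, 147.2], 0.62)]
bay top [([278.2, 163.1], 0.81)]
bay side [([352.7, 155.5], 0.6)]
flap_bar top [([282.1, 190.3], 0.59)]
flap_bar side [([325.6, 145.6], 0.88), ([405.4, 342.5], 0.24)]
flap_hinge top [([277.2, 148.3], 0.79)]
flap_hinge side [([366.0, 140.9], 0.71)]
slide_yellow top []
slide_yellow side []
yellow_grip top []
yellow_grip side []
slide_blue top []
slide_blue side []
panel top [([448.0, 277.4], 0.9), ([464.8, 181.4], 0.75)]
panel side [([400.1, 366.0], 0.74), ([261.5, 361.1], 0.55)]
panel_lit top [([457.3, 279.0], 0.86), ([472.8, 177.4], 0.78)]
panel_lit side [([261.1, 344.2], 0.89), ([404.9, 340.5], 0.68), ([294.3, 121.8], 0.17)]
```

View pics/c1.png

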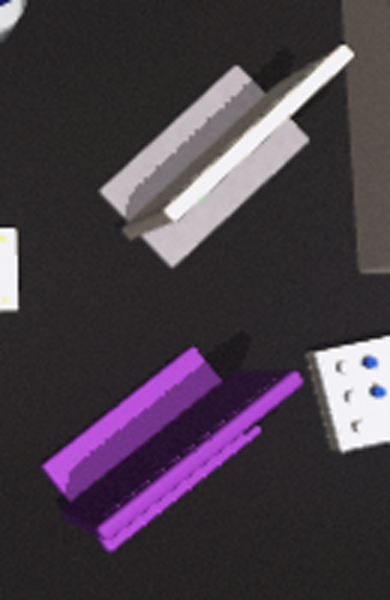

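View pics/c2.png

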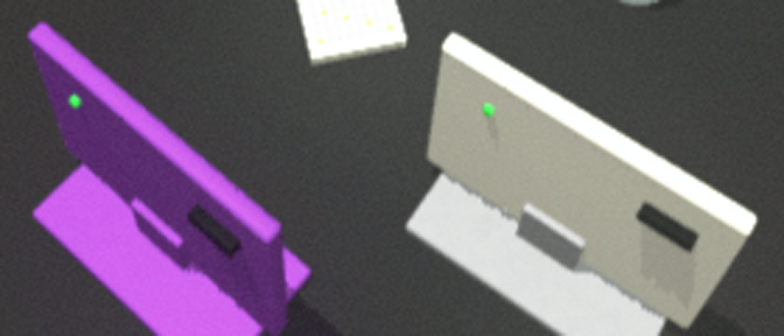

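View pics/c3.png

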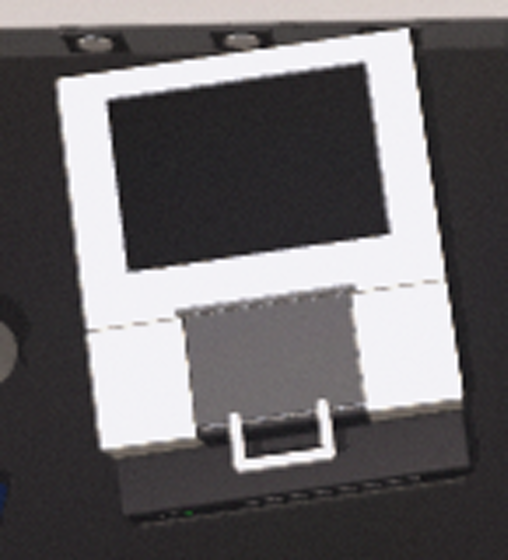

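View pics/c4.png

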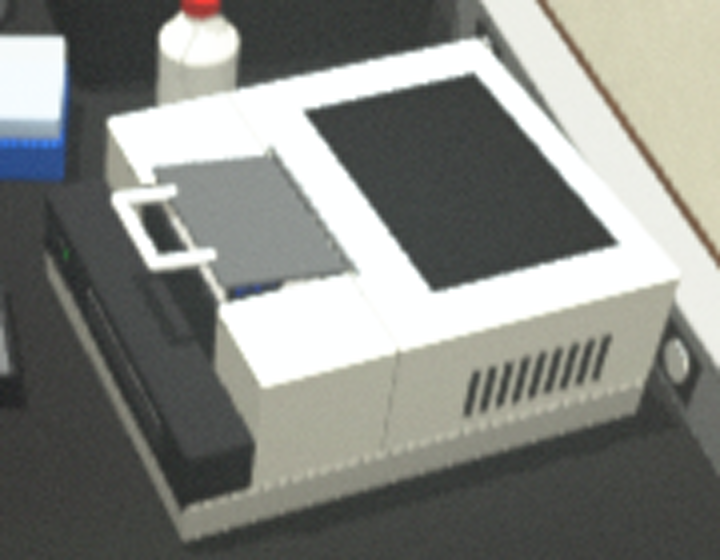

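```bash
python3 - <<'E'
from h import *
d=np.load("pics/top0d.npy"); im=cv2.imread("pics/top0.png")
v,u=np.mgrid[:400,:640]; P=unproj("top",u,v,d)
def rect(m,lab):
    p=P[m][:,:2].astype(np.float32); (c,sz,a)=cv2.minAreaRect(p); print(lab,m.sum(),np.round(c,4),np.round(sz,4),round(a,2),np.round(cv2.boxPoints((c,sz,a)),3).tolist(),P[m][:,2].mean())
reg=(u>205)&(u<345)&(v>60)&(v<215)
z=P[...,2]
dk=reg&(z>.142)&(z<.158)&(P[...,0]<.99)
k=cv2.morphologyEx(dk.astype(np.uint8),cv2.MORPH_OPEN,np.ones((5,5)))>0
rect(k,"deck")
nose=reg&(z>.09)&(z<.104); rect(cv2.morphologyEx(nose.astype(np.uint8),cv2.MORPH_OPEN,np.ones((5,5)))>0,"nose")
reg=(u>425)&(u<520)&(v>135)&(v<225)
# panel
top=reg&(z>.19)&(z<.215); rect(top,"slabtop")
foot=reg&(z>.004)&(z<.020)&(im.sum(2)>250); rect(cv2.morphologyEx(foot.astype(np.uint8),cv2.MORPH_OPEN,np.ones((3,3)))>0,"foot")
mid=reg&(z>.04)&(z<.18); print(mid.sum())
p=P[top][:,:2]; w=np.linalg.svd(p-p.mean(0),full_matrices=False)[2]; print(w[0],p.mean(0))
# flap + bar
fl=(u>250)&(u<305)&(v>140)&(v<200)
print("bar px", [(uu,vv,np.round(P[vv,uu],3).tolist()) for uu,vv in [(282,190),(274,191),(290,189),(268,184),(293,182)]])
for vv in range(142,196,4): print(vv,[np.round(P[vv,uu],3).tolist() for uu in (262,280,296)])
E
```

```text
deck 8884 [0.684  0.1733] [0.3209 0.3006] 7.35 [[0.5059999823570251, 0.3019999861717224], [0.5440000295639038, 0.004000000189989805], [0.8619999885559082, 0.04500000178813934], [0.8240000009536743, 0.34299999475479126]] 0.15125309495130873
nose 1247 [0.5018 0.1485] [0.0532 0.2982] 7.22 [[0.4569999873638153, 0.2930000126361847], [0.49399998784065247, -0.003000000026077032], [0.546999990940094, 0.004000000189989805], [0.5090000033378601, 0.30000001192092896]] 0.09740152362332322
slabtop 512 [ 0.53   -0.4156] [0.0172 0.2308] 41.59 [[0.44699999690055847, -0.33500000834465027], [0.6000000238418579, -0.5080000162124634], [0.6129999756813049, -0.4959999918937683], [0.46000000834465027, -0.3240000009536743]] 0.20200723636737208
foot 1505 [ 0.5261 -0.4187] [0.1106 0.2005] 41.57 [[0.4180000126361847, -0.3799999952316284], [0.5509999990463257, -0.5299999713897705], [0.6340000033378601, -0.4569999873638153], [0.5009999871253967, -0.3070000112056732]] 0.012711057879589763
411
[-0.66321279  0.74843089] [ 0.52823004 -0.41323113]
bar px [(282, 190, [0.496, 0.145, 0.173]), (274, 191, [0.493, 0.167, 0
[... 440 characters left out ...]
, 0.153, 0.156], [0.59, 0.107, 0.157]]
162 [[0.58, 0.204, 0.155], [0.579, 0.152, 0.159], [0.578, 0.107, 0.159]]
166 [[0.568, 0.204, 0.159], [0.567, 0.152, 0.162], [0.565, 0.106, 0.169]]
170 [[0.554, 0.202, 0.17], [0.555, 0.152, 0.164], [0.554, 0.106, 0.166]]
174 [[0.544, 0.203, 0.164], [0.544, 0.152, 0.162], [0.542, 0.106, 0.166]]
178 [[0.533, 0.203, 0.163], [0.531, 0.152, 0.167], [0.534, 0.108, 0.146]]
182 [[0.524, 0.206, 0.144], [0.526, 0.155, 0.128], [0.529, 0.111, 0.1]]
186 [[0.519, 0.212, 0.098], [0.518, 0.158, 0.102], [0.517, 0.111, 0.099]]
190 [[0.507, 0.212, 0.098], [0.497, 0.151, 0.169], [0.506, 0.111, 0.097]]
194 [[0.496, 0.212, 0.096], [0.494, 0.158, 0.104], [0.494, 0.111, 0.098]]
```

```bash
cat >> h.py <<'E'
psi=np.deg2rad(7.35); ex=np.array([np.cos(psi),np.sin(psi),0]); ey=np.array([-np.sin(psi),np.cos(psi),0])
reader=np.array([0.6587,0.170,0.])
def down(jaw,tilt=0):   # tool z down, tool y along jaw
    z=np.array([0,0,-1.]); y=np.array(jaw,float); y/=np.linalg.norm(y); x=np.cross(y,z)
    return R.from_matrix(np.stack([x,y,z],1)).as_rotvec()
def tri(pa,pb):
    A=[];b=[]
    for n,(u,v) in (("top",pa),("side",pb)):
        K,T=cal(n); d=T[:3,:3]@np.array([(u-K[0,2])/K[0,0],(v-K[1,2])/K[1,1],1]); d/=np.linalg.norm(d)
        M=np.eye(3)-np.outer(d,d); A.append(M); b.append(M@T[:3,3])
    x=np.linalg.lstsq(np.vstack(A),np.hstack(b),rcond=None)[0]; return x
E
python3 - <<'E'
from h import *
def rd(p): q=p-reader; return np.round([q@ex,q@ey,q[2]],4)
b=tri((282.1,190.3),(325.6,145.6)); h=tri((277.2,148.3),(366,140.9)); print("bar",b,rd(b),"hinge",h,rd(h))
print("hinge@.149 top",rd(ray_at("top",277.2,148.3,.149)),"side",rd(ray_at("side",366,140.9,.149)),"bar@.171",rd(ray_at("top",282.1,190.3,.171)),rd(ray_at("side",325.6,145.6,.171)))
print("bay",rd(ray_at("top",278.2,163.1,.108)),rd(ray_at("side",352.7,155.5,.108)))
hg=reader-0.034*ex+[0,0,.149]
for nm,p,j in [("bar0",hg-.131*ex+[0,0,.022-.019],ex)]+[("a%.1f"%a,hg-.133*np.cos(a)*ex+[0,0,.133*np.sin(a)-.019],ex) for a in (.5,1,1.57,1.7,1.8)]+[("up",hg+.03*ex+[0,0,.22],ex),("sl",reader-.085*ex+.026*ey+[0,0,.115],ey),("slup",reader-.085*ex+.026*ey+[0,0,.115+.15],ey),("end",np.array([.596,-.357,.146]),np.array([.749,.662,0])),("endup",np.array([.596,-.357,.27]),np.array([.749,.662,0]))]:
  for sg in(1,-1):
    q=env.solve_ik(p,down(sg*j)); print(nm,sg,np.round(p,3),None if q is None else np.round(q,2))
E
```

```text
bar [0.49584435 0.14452643 0.17804429] [-0.1648 -0.0044  0.178 ] hinge [0.61870728 0.16000269 0.16072655] [-0.0409 -0.0048  0.1607]
hinge@.149 top [-0.0386 -0.0038  0.149 ] side [-0.0337  0.0077  0.149 ] bar@.171 [-0.1649 -0.0036  0.171 ] [-0.1605  0.0031  0.171 ]
bay [-0.0736  0.0021  0.108 ] [-0.074   0.0041  0.108 ]
bar0 1 [0.495 0.149 0.152] [ 0.16  0.02 -0.08  1.46  0.    1.6 ]
bar0 -1 [0.495 0.149 0.152] [ 0.16  0.02 -0.08  1.46  0.   -1.54]
a0.5 1 [0.509 0.151 0.194] [0.16 0.06 0.04 1.55 0.   1.6 ]
a0.5 -1 [0.509 0.151 0.194] [ 0.16  0.06  0.04  1.55  0.   -1.54]
a1.0 1 [0.554 0.156 0.242] [0.16 0.18 0.27 1.66 0.   1.6 ]
a1.0 -1 [0.554 0.156 0.242] [ 0.16  0.18  0.27  1.66  0.   -1.54]
a1.6 1 [0.625 0.166 0.263] [0.16 0.4  0.57 1.75 0.   1.6 ]
a1.6 -1 [0.625 0.166 0.263] [ 0.16  0.4   0.57  1.75  0.   -1.54]
a1.7 1 [0.642 0.168 0.262] [0.15 0.45 0.64 1.76 0.   1.6 ]
a1.7 -1 [0.642 0.168 0.262] [ 0.15  0.45  0.64  1.76  0.   -1.54]
a1.8 1 [0.655 0.17  0.26 ] [0.15 0.49 0.69 1.77 0.   1.6 ]
a1.8 -1 [0.655 0.17  0.26 ] [ 0.15  0.49  0.69  1.77  0.   -1.54]
up 1 [0.655 0.169 0.369] [0.15 0.71 1.25 2.11 0.   1.6 ]
up -1 [0.655 0.169 0.369] [ 0.15  0.71  1.25  2.11  0.   -1.54]
sl 1 [0.571 0.185 0.115] [0.2  0.25 0.09 1.41 0.   0.07]
sl -1 [0.571 0.185 0.115] [ 0.2   0.25  0.09  1.41  0.   -3.07]
slup 1 [0.571 0.185 0.265] [0.2  0.26 0.41 1.72 0.   0.07]
slup -1 [0.571 0.185 0.265] [ 0.2   0.26  0.41  1.72  0.   -3.07]
end 1 [ 0.596 -0.357  0.146] [-0.64  0.5   0.48  1.55  0.    0.21]
end -1 [ 0.596 -0.357  0.146] [-0.64  0.5   0.48  1.55 -0.   -2.93]
endup 1 [ 0.596 -0.357  0.27 ] [-0.64  0.57  0.82  1.82  0.    0.21]
endup -1 [ 0.596 -0.357  0.27 ] [-0.64  0.57  0.82  1.82 -0.   -2.93]
```

Candidates: the bow handle is at top (282,190) / side (326,146). The side hit at (405,342) is the panel's bracket, so I reject it. For the panel, the white slab is at top (472,177) and the purple look-alike at (457,279); I choose the white one. Its lit face looks to +x+y, because its foot reaches 43 mm out on that side and its back, with LED and switch, shows in the side view. The crops show the white bow on the grey flap, and blue through the gap on the −y side of the bay, so yellow should be at +y.

```bash
python3 - <<'E'
from h import *
d=np.load("pics/top0d.npy"); v,u=np.mgrid[:400,:640]; P=unproj("top",u,v,d)
m=(u>266)&(u<298)&(v>184)&(v<195)&(P[...,2]>.155); p=P[m]; q=p-reader
X=q@ex;Y=q@ey; 
b=(X<-.155); print(m.sum(),X[b].min(),X[b].max(),np.median(X[b]),np.median(p[b][:,2]),Y[b].min(),Y[b].max())
env.servo_line([0.153,0.502,0.30],velocity=.25)
env.move_gripper(0.034,20)
bar=reader-.1645*ex-.002*ey+[0,0,.171]
o=down(-ex)
env.move_to(bar+[0,0,.08],o)
im,_=env.capture("side"); cv2.imwrite("pics/s1.png",cv2.resize(im[60:260,230:470],None,fx=3,fy=3))
im,_=env.capture("top"); cv2.imwrite("pics/t1.png",cv2.resize(im[60:260,200:440],None,fx=3,fy=3))
s=env.get_state(); print(s["clock"],s["ee_pos"],s["joint_pos"],s["ft_force"],s["finger_gap"])
E
```

```text
132 -0.1705096060932515 -0.15515680644384422 -0.16529277921000168 0.17288556822212087 -0.04147000709084506 0.03949451440640163
4.7 [0.49570101 0.14738203 0.25108051] [ 1.59211333e-01  3.33224348e-02  1.23517980e-01  1.66088756e+00
  9.45657669e-05 -1.54047181e+00] [ 0.3685871   0.32503218 -0.23487779] 0.034137531594583
```

View pics/s1.png

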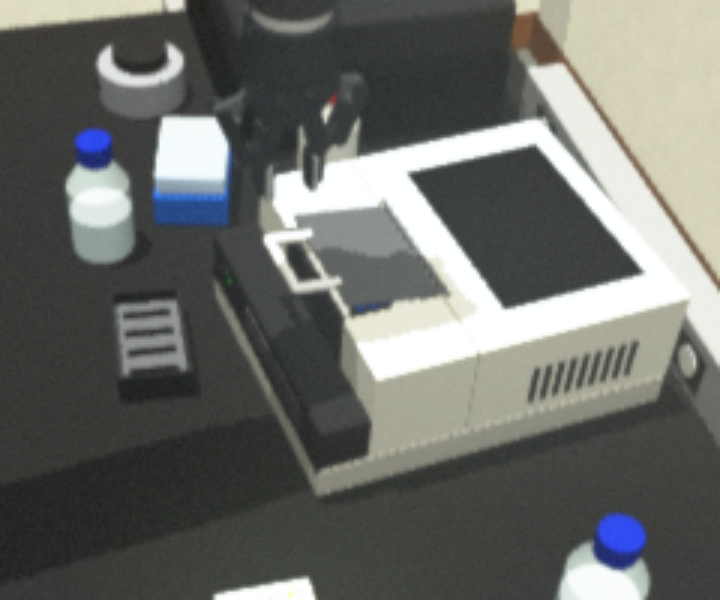

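The fingers stand open above the bow handle, which is at about crop (290,262) in the side view. Lowering now.

```bash
python3 - <<'E'
from h import *
bar=reader-.165*ex-.001*ey+[0,0,.169]
o=down(-ex)
env.servo_line(bar+[0,0,-.019],o,velocity=.08)
f0=env.get_state()["ft_force"]; print(f0)
im,_=env.capture("side"); cv2.imwrite("pics/s2.png",cv2.resize(im[100:220,270:420],None,fx=5,fy=5))
env.move_gripper(0.0,20)
s=env.get_state(); print(s["clock"],s["ee_pos"],s["ft_force"],s["finger_gap"])
E
```

```text
[0.31796306 0.58918275 0.473654  ]
6.5 [0.49244302 0.14756892 0.14942732] [-5.47441094 -1.26154259  1.36577499] 0.009055555521058786
```

View pics/s2.png

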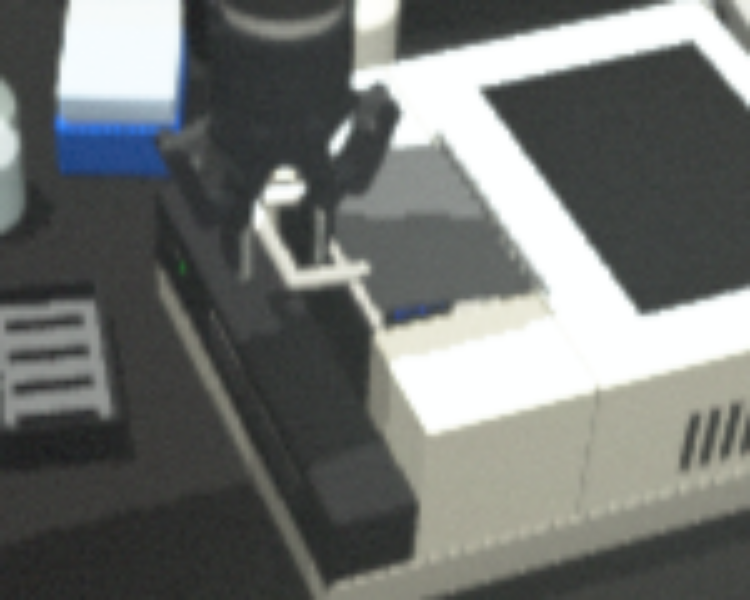

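```bash
python3 - <<'E'
from h import *
o=down(-ex); hx=-.0365
for a in (.25,.4,.55,.7,.85,1.0):
    env.servo_line(reader+(hx-.133*np.cos(a))*ex-.001*ey+[0,0,.149+.133*np.sin(a)-.019],o,velocity=.1)
    s=env.get_state(); f=s["ft_force"]; q=s["ee_pos"]-reader; print(a,s["clock"],"f",np.round([f@ex,f@ey,f[2]],1),"p",np.round([q@ex,q@ey,q[2]],4),s["finger_gap"])
im,_=env.capture("side"); cv2.imwrite("pics/s3.png",cv2.resize(im[80:220,270:440],None,fx=4,fy=4))
E
```

```text
0.25 6.775 f [-0.   0.8 -0.5] p [-0.1651 -0.001   0.1637] 0.009139370847532531
0.4 7.125 f [-2.2 -0.   0.6] p [-0.1594 -0.001   0.182 ] 0.008781877190438379
0.55 7.475 f [-5.  -1.2  3.1] p [-0.1509 -0.001   0.2   ] 0.009189848040476213
0.7 7.825 f [-6.9 -0.4  5.7] p [-0.1398 -0.0009  0.2168] 0.00883198215722613
0.85 8.175 f [-9.1 -0.   8.8] p [-0.1261 -0.0009  0.2321] 0.008734065385337036
1.0 8.525 f [-8.6 -0.9 11.8] p [-0.1095 -0.0009  0.2455] 0.008955621717500119
```

View pics/s3.png

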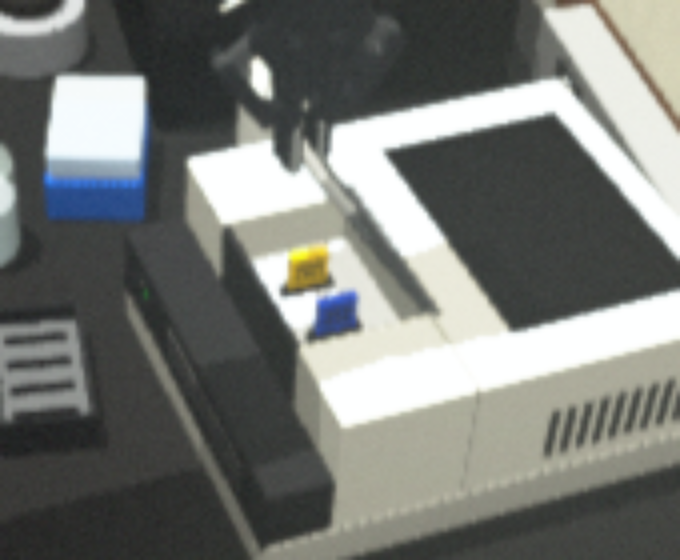

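The flap is lifting. Yellow shows at crop (307,268), on the +y side, and blue at (335,313). The outward radial force is 14 N, so I widen the radius slightly and carry on.

```bash
python3 - <<'E'
from h import *
o=down(-ex); hx=-.0365; r=.137
for a in (1.1,1.25,1.4,1.55,1.7,1.78):
    env.servo_line(reader+(hx-r*np.cos(a))*ex-.001*ey+[0,0,.149+r*np.sin(a)-.019],o,velocity=.1)
    s=env.get_state(); f=s["ft_force"]; q=s["ee_pos"]-reader; print(a,s["clock"],"f",np.round([f@ex,f@ey,f[2]],1),"p",np.round([q@ex,q@ey,q[2]],4),s["finger_gap"])
env.sleep(.3)
im,_=env.capture("side"); cv2.imwrite("pics/s4.png",cv2.resize(im[60:220,270:470],None,fx=3.5,fy=3.5))
E
```

```text
1.1 8.8667 f [-2.   0.8  3.6] p [-0.098  -0.0009  0.2529] 0.009079421925490048
1.25 9.225 f [-1.5 -0.5  4.6] p [-0.0791 -0.0009  0.261 ] 0.009195093306536199
1.4 9.5833 f [-0.1 -0.1  4.4] p [-0.0589 -0.0009  0.2657] 0.009104885117598866
1.55 9.9417 f [0.6 0.9 3.6] p [-0.0386 -0.0008  0.2671] 0.008929561051891466
1.7 10.3 f [2.2 0.8 3.4] p [-0.018  -0.0008  0.2658] 0.009122898181181234
1.78 10.5583 f [0.9 0.6 2.5] p [-0.0076 -0.0009  0.2636] 0.009017347242593466
```

View pics/s4.png

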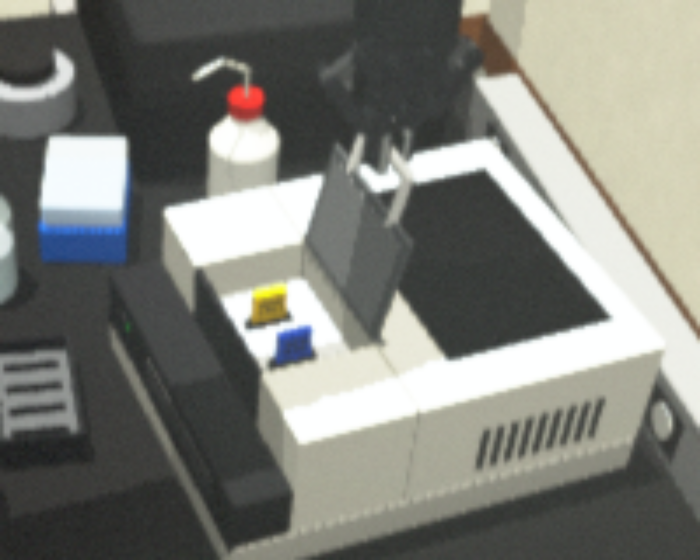

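The flap stands a little past upright, and both grips are visible and seated. Releasing the bar and looking for the slides.

```bash
python3 - <<'E'
from h import *
env.move_gripper(.030)
s=env.get_state(); p=s["ee_pos"]; print(s["ft_force"])
env.servo_line(p+[0,0,.05],velocity=.12)
env.move_to(np.array([.45,.10,.32]),down(ey))
for n in("side","top"):
    im,d=env.capture(n); cv2.imwrite(f"pics/{n}5.png",im); np.save(f"pics/{n}5d.npy",d)
    c=im[60:220,270:470] if n=="side" else im[90:220,210:345]
    cv2.imwrite(f"pics/{n}5c.png",cv2.resize(c,None,fx=3.7,fy=3.7,interpolation=cv2.INTER_CUBIC))
print(env.get_state()["clock"])
r={}
for l in ["flap_bar","slide_yellow","yellow_grip","slide_blue"]:
  for n in("top","side"):
    x=env.pinpoint(l,n); print(l,n,[(np.round(r["at"],1).tolist(),round(float(r["score"]),2)) for r in x])
E
```

```text
[-0.87692549 -0.04975882  0.05263762]
13.2417
flap_bar top [([270.1, 127.0], 0.98)]
flap_bar side [([379.4, 98.9], 0.8)]
slide_yellow top []
slide_yellow side []
yellow_grip top []
yellow_grip side [([345.7, 143.7], 0.48)]
slide_blue top []
slide_blue side []
```

View pics/side5c.png

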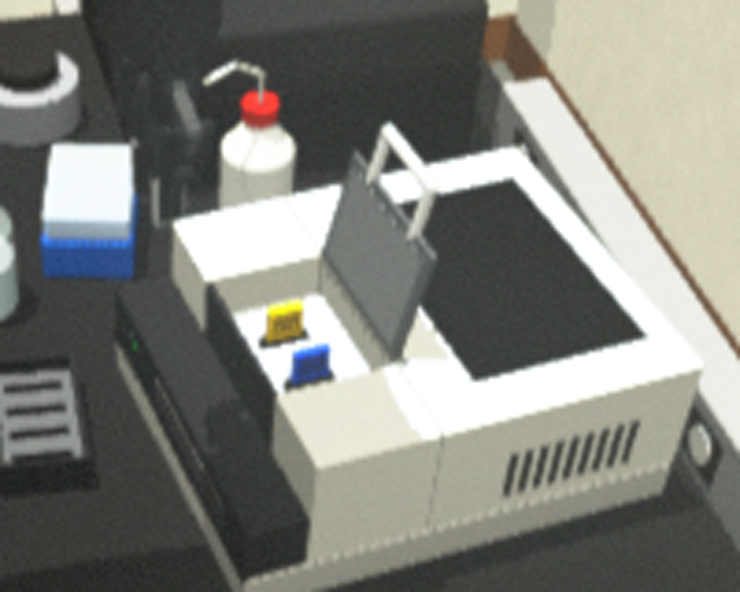

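View pics/top5c.png

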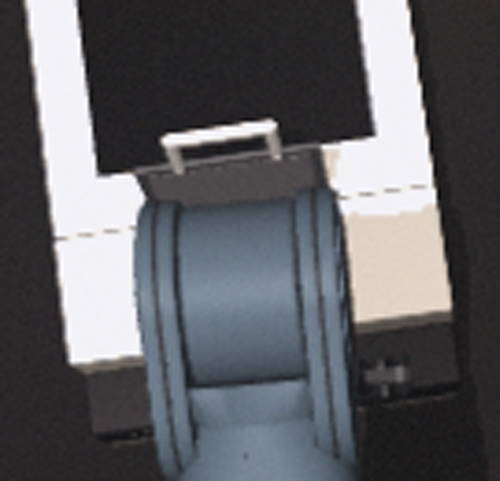

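The flap stands on its own. The arm hides the bay from the top camera, so I swing it aside.

```bash
python3 - <<'E'
from h import *
j=np.array(env.get_state()["joint_pos"]); j[0]=-.45; env.move_j(j)
im,d=env.capture("top"); cv2.imwrite("pics/top6.png",im); np.save("pics/top6d.npy",d)
cv2.imwrite("pics/top6c.png",cv2.resize(im[120:215,225:345],None,fx=6,fy=6,interpolation=cv2.INTER_CUBIC))
im2,d2=env.capture("side"); np.save("pics/side6d.npy",d2); cv2.imwrite("pics/side6.png",im2)
for l in ["slide_yellow","yellow_grip","slide_blue"]:
  for n in("top","side"):
    x=env.pinpoint(l,n); print(l,n,[(np.round(r["at"],1).tolist(),round(float(r["score"]),2)) for r in x])
v,u=np.mgrid[:400,:640]
for n,i,dd in(("top",im,d),("side",im2,d2)):
    P=unproj(n,u,v,dd); hsv=cv2.cvtColor(i,cv2.COLOR_BGR2HSV)
    reg=(u>240)&(u<320)&(v>140)&(v<200) if n=="top" else (u>330)&(u<370)&(v>125)&(v<170)
    for nm,lo,hi in(("yel",18,35),("blu",105,130)):
        m=reg&(hsv[...,0]>lo)&(hsv[...,0]<hi)&(hsv[...,1]>110)&(hsv[...,2]>60)
        if m.sum()<4: print(n,nm,m.sum()); continue
        q=P[m]-reader; X=q@ex;Y=q@ey
        print(n,nm,m.sum(),"px",u[m].mean(),v[m].mean(),u[m].min(),u[m].max(),v[m].min(),v[m].max(),"X",np.percentile(X,[2,50,98]).round(4),"Y",np.percentile(Y,[2,50,98]).round(4),"z",np.percentile(q[:,2],[2,50,98]).round(4))
        # by ray at top edge height
        if n=="top":
            for h in(.128,.142):
                r=ray_at("top",u[m].mean(),v[m].mean(),h)-reader; print(h,r@ex,r@ey)
print(env.get_state()["clock"])
E
```

```text
slide_yellow top [([274.6, 151.3], 0.55), ([272.3, 167.3], 0.39), ([272.2, 127.2], 0.38)]
slide_yellow side []
yellow_grip top [([271.9, 166.2], 0.56)]
yellow_grip side [([346.9, 144.5], 0.64)]
slide_blue top [([293.9, 168.4], 0.59), ([272.4, 170.7], 0.46), ([269.8, 171.2], 0.17)]
slide_blue side [([406.3, 343.2], 0.21)]
top yel 33 px 269.5151515151515 166.03030303030303 268 271 161 172 X [-0.0993 -0.0852 -0.0702] Y [0.0217 0.0255 0.0309] z [0.1138 0.142  0.1463]
0.128 -0.08265146942573283 0.02679955208145109
0.142 -0.08545413836032192 0.02545118107409267
top blu 31 px 287.4193548387097 163.80645161290323 286 289 159 169 X [-0.0984 -0.0859 -0.0718] Y [-0.0302 -0.0265 -0.0226] z [0.1232 0.1409 0.1459]
0.128 -0.08363004083534688 -0.025768615471876446
0.142 -0.08642296441973076 -0.02659347312352035
side yel 52 px 347.7692307692308 147.25 344 351 142 151 X [-0.2451 -0.0856 -0.0729] Y [-0.3129  0.0217  0.0251] z [0.1152 0.1279 0.4511]
side blu 77 px 353.4935064935065 158.07792207792207 349 358 153 163 X [-0.1015 -0.0881 -0.0722] Y [-0.0345 -0.0296 -0.0238] z [0.1149 0.1312 0.1437]
14.9833
```

View pics/top6c.png

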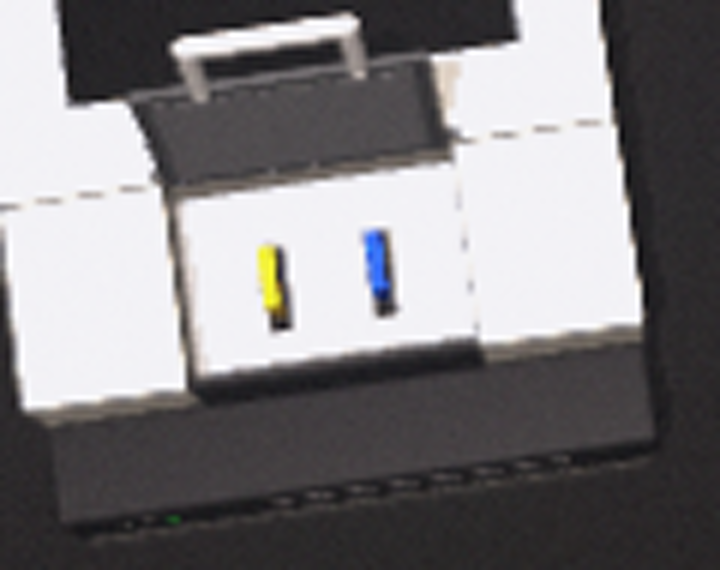

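Yellow sits at crop (270,280), +y slot, and blue at (377,265), −y slot. Grip centre is at reader (−0.0855, +0.026). Descending onto yellow.

```bash
python3 - <<'E'
from h import *
def st(t):
    s=env.get_state(); f=s["ft_force"]; q=s["ee_pos"]-reader; print(t,round(s["clock"],2),"f",np.round([f@ex,f@ey,f[2]],1),"p",np.round([q@ex,q@ey,q[2]],4),round(s["finger_gap"],4))
o=down(ey)
g=reader-.0865*ex+.026*ey
env.move_gripper(.036)
env.move_to(g+[0,0,.28],o)
env.servo_line(g+[0,0,.17],o,velocity=.12); st("above")
env.servo_line(g+[0,0,.116],o,velocity=.06); st("down")
im,_=env.capture("side"); cv2.imwrite("pics/s7.png",cv2.resize(im[80:210,290:440],None,fx=5,fy=5,interpolation=cv2.INTER_CUBIC))
E
```

```text
above 17.6 f [-0.5  0.6  0.8] p [-0.0858  0.0259  0.1712] 0.0358
down 18.65 f [-0.5  0.7  0. ] p [-0.0861  0.0261  0.1166] 0.036
```

View pics/s7.png

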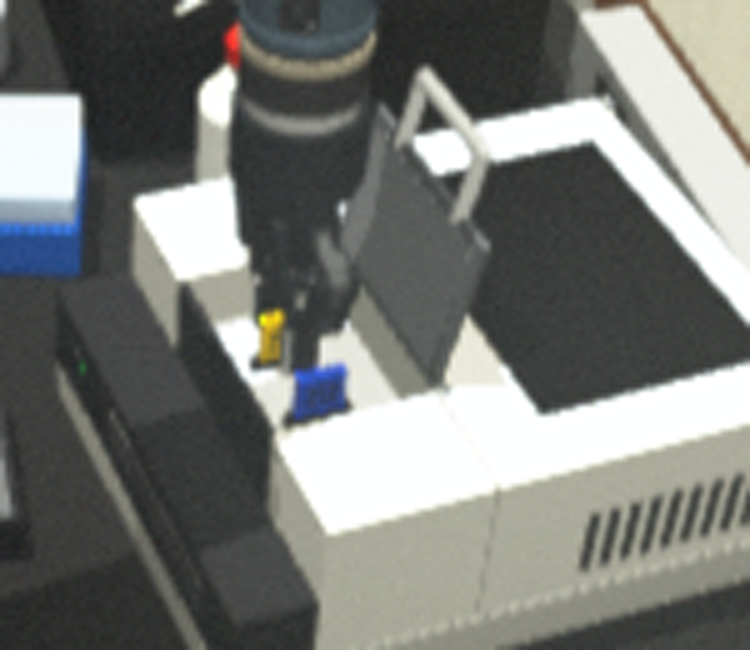

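The fingers straddle the yellow grip at crop (270,335), with blue at (320,390) untouched. I grip and draw up.

```bash
python3 - <<'E'
from h import *
def st(t):
    s=env.get_state(); f=s["ft_force"]; q=s["ee_pos"]-reader; print(t,round(s["clock"],2),"f",np.round([f@ex,f@ey,f[2]],1),"p",np.round([q@ex,q@ey,q[2]],4),round(s["finger_gap"],4)); return s
o=down(ey)
env.move_gripper(0,40); s=st("grip"); p=s["ee_pos"]
for dz in (.02,.05,.09,.14,.165):
    env.servo_line(g:=reader-.0865*ex+.026*ey+[0,0,.116+dz],o,velocity=.08); st(dz)
im,_=env.capture("side"); cv2.imwrite("pics/s8.png",cv2.resize(im[60:210,280:450],None,fx=4.4,fy=4.4,interpolation=cv2.INTER_CUBIC))
E
```

```text
grip 19.06 f [-0.7  0.4  1.5] p [-0.0861  0.0262  0.1166] 0.0071
0.02 19.46 f [-0.2 -0.4 -1.9] p [-0.0861  0.026   0.1371] 0.0069
0.05 19.98 f [ 0.2 -0.1 -2.3] p [-0.0862  0.0261  0.1669] 0.0074
0.09 20.63 f [-0.9  0.4 -0.8] p [-0.0865  0.026   0.2061] 0.0075
0.14 21.41 f [-0.2  0.2 -2.2] p [-0.0866  0.026   0.2555] 0.0069
0.165 21.88 f [-0.1  0.1 -0.5] p [-0.0864  0.026   0.2809] 0.007
```

View pics/s8.png

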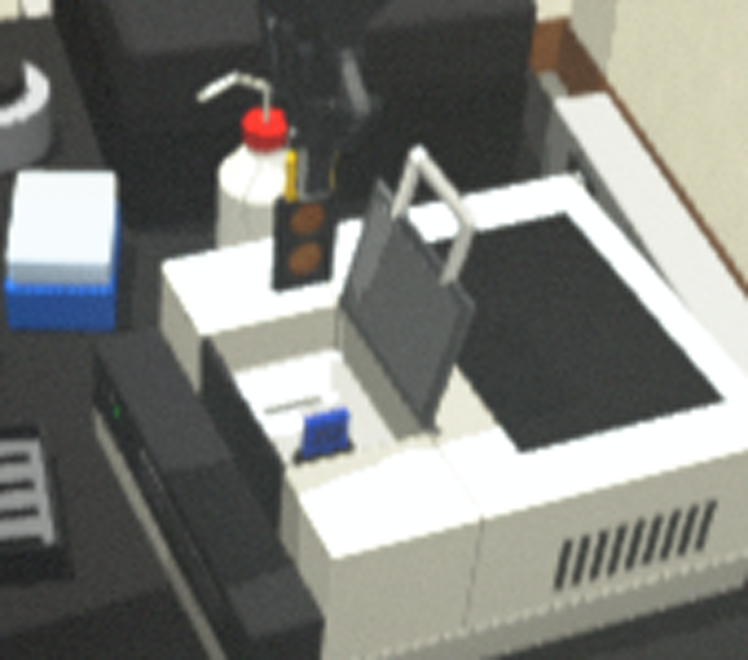

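The slide is out. Both amber windows show at crop (305,235), and blue is still seated at (327,432). Carrying it to the panel.

```bash
python3 - <<'E'
from h import *
def st(t):
    s=env.get_state(); f=s["ft_force"]; print(t,round(s["clock"],2),"f",np.round(f,1),"p",np.round(s["ee_pos"],4),round(s["finger_gap"],4),np.round(s["joint_pos"],2)); return s
n=np.array([.749,.662,0]); o2=down(n)
env.servo_line(reader-.14*ex+.026*ey+[0,0,.285],velocity=.12)
env.move_to(np.array([.596,-.357,.285]),o2); st("over")
for k in("side","top"):
    im,_=env.capture(k); cv2.imwrite(f"pics/{k}9.png",im)
    c=im[180:400,300:560] if k=="side" else im[90:250,390:560]
    cv2.imwrite(f"pics/{k}9c.png",cv2.resize(c,None,fx=3,fy=3,interpolation=cv2.INTER_CUBIC))
E
```

```text
over 24.48 f [0.5 0.6 0.2] p [ 0.5967 -0.3555  0.2855] 0.0073 [-0.63  0.59  0.88  1.86  0.    0.21]
```

View pics/side9c.png

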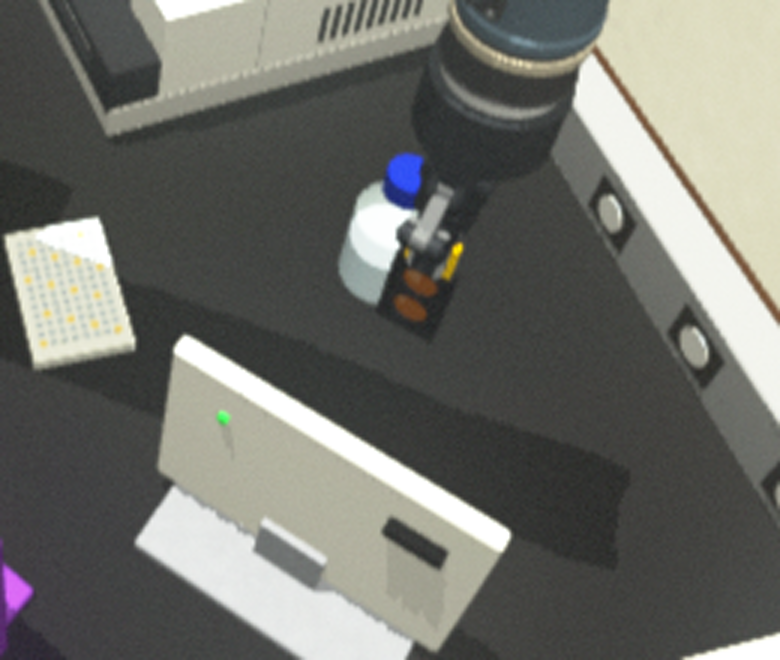

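View pics/top9c.png

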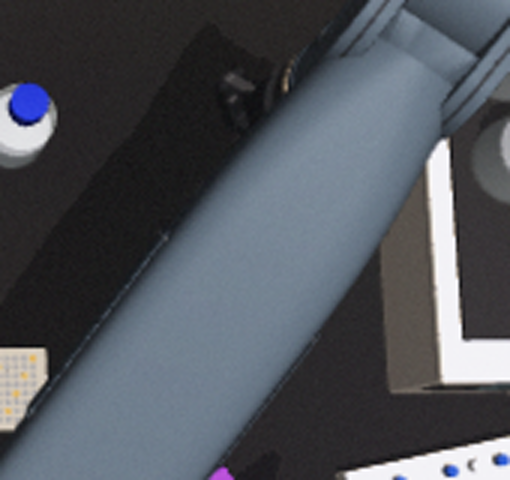

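```bash
python3 - <<'E'
from h import *
def st(t):
    s=env.get_state(); f=s["ft_force"]; print(t,round(s["clock"],2),"f",np.round(f,1),"p",np.round(s["ee_pos"],4),round(s["finger_gap"],4),np.round(s["joint_pos"],2)); return s
n=np.array([.749,.662,0]); o2=down(n)
for z in(.24,.19,.147):
    env.servo_line(np.array([.596,-.357,z]),o2,velocity=.1); st(z)
env.sleep(.3)
for k in("side","top"):
    im,d=env.capture(k); cv2.imwrite(f"pics/{k}10.png",im); np.save(f"pics/{k}10d.npy",d)
    c=im[180:400,300:560] if k=="side" else im[90:250,390:560]
    cv2.imwrite(f"pics/{k}10c.png",cv2.resize(c,None,fx=3,fy=3,interpolation=cv2.INTER_CUBIC))
for l in["panel_lit","yellow_windows","yellow_grip"]:
  print(l,[(np.round(r["at"],1).tolist(),round(float(r["score"]),2)) for r in env.pinpoint(l,"side")])
lit=np.array([.536,-.4103,.112]); w=np.array([.596,-.357,.112]); print("expected lit",proj("side",lit),"win",proj("side",w))
sd=im; 
E
```

```text
0.24 25.18 f [-0.3  0.3 -1.5] p [ 0.5961 -0.3566  0.2404] 0.0072 [-0.64  0.54  0.72  1.75  0.    0.21]
0.19 25.82 f [ 0.5 -0.9 -1.2] p [ 0.5963 -0.3572  0.191 ] 0.0073 [-0.64  0.51  0.58  1.64 -0.    0.21]
0.147 26.41 f [-0.  -0.3 -0.8] p [ 0.5961 -0.3571  0.1475] 0.0073 [-0.64  0.5   0.48  1.55 -0.    0.21]
panel_lit [([259.2, 339.8], 0.82), ([406.5, 340.7], 0.75), ([350.6, 158.6], 0.66)]
yellow_windows [([426.2, 313.3], 0.77)]
yellow_grip [([396.8, 366.0], 0.74), ([429.9, 301.5], 0.65)]
expected lit [406.85346889 342.02978555] win [424.45612289 312.75754143]
```

View pics/side10c.png

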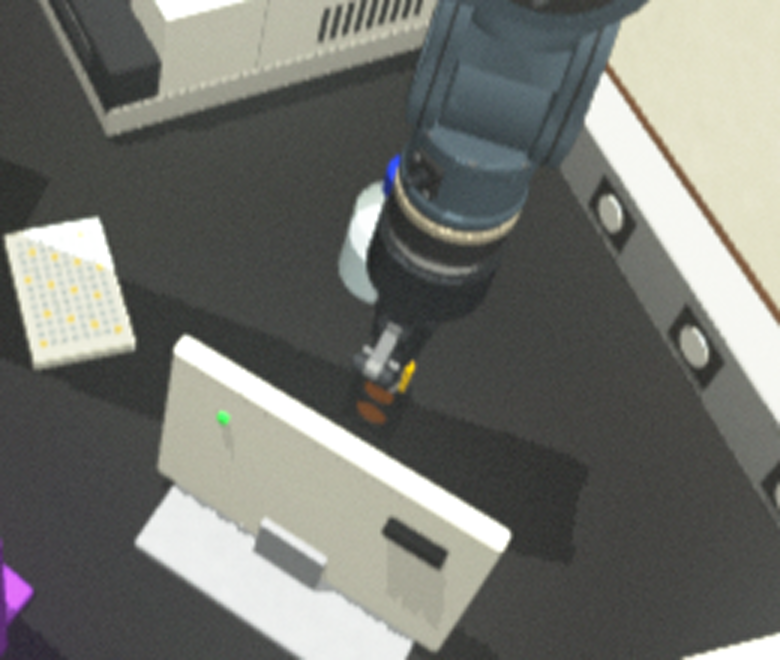

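View pics/side10.png

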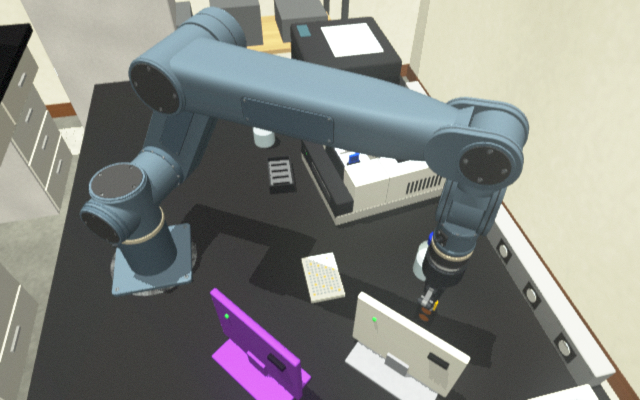

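View pics/top10.png

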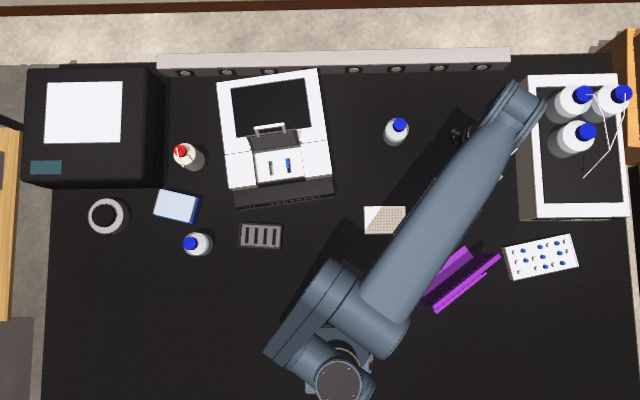

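```bash
python3 - <<'E'
from h import *
print(ray_at("top",464.8,181.4,0),ray_at("side",400.1,366,0), "windows est",ray_at("side",426.2,313.3,.112))
n=np.array([.749,.662,0]); t=np.array([-.662,.749,0]); s=env.get_state()
p=s["ee_pos"]-[.536,-.4103,0]; print("dist",p@n,"side",p@t,"z win",s["ee_pos"][2]-.035, "qd",np.abs(s["qd"]).max(),s["finger_gap"],s["clock"])
w=ray_at("side",426.2,313.3,.112)-[.536,-.4103,0]; print(w@n,w@t)
env.sleep(.3); env.sign_off()
E
```

```text
[ 0.53851553 -0.41270783  0.        ] [ 0.53695012 -0.41542274  0.        ] windows est [ 0.599161   -0.35901551  0.112     ]
dist 0.08021233397353593 side 0.00017984218690215425 z win 0.11208029038012857 qd 0.003227422020590544 0.007428692439922916 26.9583
0.08125792196859867 -0.003400497575210178
the job is handed in; nothing more can be done
```

I lifted the flap by its bow handle to about 1.78 rad, where it stands by itself. Then I drew the yellow slide straight up out of its slot. It is now held upright in front of the white panel's lit face, and I handed the job in at about 27 s of the 54 s allowed; no verdict is reported.

- **Position:** from the arm's pose, the windows are 80 mm from the lit face, centred to under 1 mm sideways and at 112 mm height. A separate check in the side camera gave 81 mm and 3 mm sideways, so the two agree to within a few millimetres.
- **Grip and steadiness:** finger gap about 7 mm (nominally 8 mm thick grip), gripped with 40 N. Wrist forces stayed under about 2 N on the way down to the panel, and the arm was at rest.
- **Rest of the scene:** the last pictures show the flap standing open and blue in its slot. The bystanders I could see had not moved. The arm hid parts of both views, and I did not measure any of them.
- **Lit face not seen directly:** I did not see it lit. I inferred its side from the foot reaching about 42 mm out there and from the LED and switch on the back.
- **Checks that disagreed:** the networks also marked the purple panel and a bracket, which I rejected by eye. The outward pull on the bar reached about 14 N midway through opening, so I widened the arc by 4 mm and it dropped.

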